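Push an empty jar through the deposit-return flaps to the stop

ROBOT

A 7-joint arm with a two-finger parallel gripper is mounted at the origin on the work surface. World frame = base frame: x ahead of the robot, y to its left, z up, the work surface at z = 0. Lengths are in m, angles in rad, forces in N, time in s.
With the tool pointing down it reaches from about 0.4 to 0.85 m from the base axis. Payload 4.5 kg.
Tool frame: the origin (TCP) lies midway between the tips of the shut fingers; the grasp point (between the pads) lies 19 mm behind it; z points along the fingers, y is the direction in which the jaws open and shut (so a half turn about z gives the same grasp; the last joint's range is limited). The gripper opens to 88 mm and grips with 3 to 60 N. Pads are 18 mm wide; open, the fingers measure 123 mm over their backs; the gripper's body (75 mm by 187 mm) begins 45 mm behind the grasp point.
Start: joints at [-1.265, 0.689, -0.195, 1.565, 0.157, 0.902, -0.215], TCP at [0.168, 0.602, 0.239] pointing down, gripper open.
Joint ranges: [-3.01, 3.01], [-0.46, 2.08], [-1.47, 1.51], [0.13, 2.56], [-1, 4.14], [0.04, 2.09], [-2.66, 2.66]. Speed limits (rad/s): [2.57, 2.57, 3.14, 3.14, 3.14, 3.14, 3.14].

INTERFACE

Orientations are given as a unit quaternion [x, y, z, w].
In Python, from plant import get_state, snapshot, finish_job, find_in gives the robot as it stands.
- The arm moves only by the shell command python3 -m creep 'ROWS' [OPENING] [FORCE]. ROWS is JSON, one flat list of numbers, 6 for each row, row after row: the shift along the tool's x, y, z in mm, then the turn, a rotation vector about the tool's x, y, z in degrees. In form: [tx, ty, tz, wx, wy, wz, tx, ty, tz, wx, wy, wz, ...]. A call has 1 to 5 rows; each row shifts and turns the pose as measured when the row begins, along the tool's axes as they then stand; what a row does not reach is not made up. A row lasts 1/12 s, in which the tool goes at most 41.7 mm and 7.16 degrees, less where a joint would pass 70% of its speed; a pose out of reach is approached as far as the arm can. A call is refused whole if a number of a shift passes 41.7 or a number of a turn 7.16, either way. A call with a gripper value outside its range is refused whole. OPENING is the finger opening in mm, from 0 to 88.1, set as the call begins (- or left out, the last holds). The fingers move at their own pace and stop on an object; FORCE is the grip in N (left out, the last holds). Time passes only in rows, so rows that do not move let the fingers close. It gives the time, the measured TCP pose, the force and the opening at its end, in the units of the state.
- get_state(): the state, without advancing time (a new reading comes with each control period).
- snapshot(name): name is "side" or "top" or "wrist"; returns a dict with "color" (400x640x3 uint8, red, green, blue), "intrinsics" (3x3 intrinsics, pixels), "dist_coeffs" ([k1, k2, p1, p2, k3] as OpenCV has them; the pictures are not rectified), "extrinsics" (4x4, takes a point from world to camera coordinates). Camera axes: x right, y down, z forward; pixel columns grow to the right and rows downward; lengths in m; the calibration is good to about 2 mm. A picture is of the moment at which its call begins. There is no depth.
- finish_job(): hands the job in, once; it reports no verdict.
Trained networks look in the newest picture that a camera, given by its name, has taken for a name from the list of things; names that differ only in an ending like _2 or _b are one class to them, and where a whole thing is asked for, a point or a joint stands for the part that bears it (a point fixed in the world has none). Each returns a list of dicts, best first, with "score" (0 to 1); they miss things now and then, are a little off and sometimes report something else, mostly with a low value. They report only what shows in the picture. A call takes as long as a camera call. They do not tell look-alikes from the thing itself.
- find_in(thing, camera): "xy" ([column, row] in pixels, amid what is visible of it).
The state is a dict: "clock": time; "q": joint angles; "qd": joint speeds; "joint_torque": joint torques, N m; "tool_pos": TCP position; "eef_rot": TCP orientation; "contact_force": force on the tool from outside, world axes, zero at the start; "moment": the same for the moment, N m; "opening": opening from 0.0 (shut) to 1.0 (fully open).
Only numpy, scipy, OpenCV 4.12 (cv2) and the standard library are available. Lean on these libraries where they do the work, as an engineer would, in place of code of your own. Each camera call takes 0.05 s, during which the arm holds its last target.

TASK

Return the empty jar with the gold lid: stand it upright between the rails on the tongue of the deposit-return unit, then push it along the lane, through the sprung flaps, until you feel it come up firmly against the rubber stop under the hood, pressing gently because it is glass. Take your hand away so both flaps swing fully shut behind the jar; keep the jar upright throughout and leave the full jars alone.

Things in the scene. Friction and masses are not known exactly. Their poses are not given: they have to be found in the camera images.
- empty_jar: Empty jar of clear, faintly green glass with a gold lid, 60 mm in diameter, 72 mm tall (straight glass up to 52 mm, neck, 58 mm wide lid from 59 mm up), about 0.14 kg. Origin at the centre of its underside, z up along its axis. It stands on the counter (z = 0) in any of the four places of the group of jars.
- return_unit: Deposit-return unit on the counter: steel tongue, sprung orange flaps, a lane open above, then a low grey hood and a taller housing. Origin on the counter, on the lane's centre line, in the plane of the flaps; x points inward (the way the jar is pushed), y left, z up. Lane walls 106 mm apart, from x = 10, z up to 62 (90 mm under the hood). Hood x 86 to 200, underside z = 91, top 97 mm; housing from x = 195, top 163 mm.
- tongue (a point): Middle of the tongue's top face, at unit x = -75 mm, z = 12 mm; axes as the unit's. The tongue is 108 mm wide, from unit x = -150 to 0 mm, level with the lane's floor. Two guide rails, 10 mm tall and 70 mm apart, run along it from x = -115 mm and on inside to x = 140 mm; outside -115 mm they flare.
- gate (a point): On the floor in the middle between the gate posts: unit x = 0, z = 12 mm; axes as the unit's. The posts, 100 mm apart, stand at x from -4 to 10 mm and reach z = 73 mm. Nothing spans the gate or the lane above as far as the hood at x = 86 mm, so a nearly shut hand pointing down can follow the jar between the flaps.
- flap_left (a joint): Angle (rad) of the left (unit +y) leaf of the twin flap: 0 shut, growing to 1.5 as it swings inward; inward only. Leaf 45 mm wide from its upright hinge at unit x = 3, y = 46 mm, 3 mm thick, z 24 to 64 mm. A light spring shuts it: 0.02 N m at 0, 0.04 at 1 rad. Pushing the jar between the leaves takes 2 to 7 N.
- flap_right (a joint): The same for the right leaf (hinge at unit x = 3, y = -46 mm). The leaves meet in the middle; a jar pushed in spreads them to 1 rad or more. They swing shut behind the jar once its centre is some 63 mm inside the gate and the hand no longer holds them open.
- left_edge (a point): Top of the left leaf's free edge; when shut, in the middle of the gate at z = 64 mm. To bring the jar home the hand must follow it until its rear is 38 to 68 mm inside the gate, pushing 30 to 55 mm above the floor. Sliding the jar takes under 2 N. Pushed off-centre, the round jar drifts to a rail, drags and may jam; two fingertips about 25 mm apart keep it in line.
- stop_rail: Rail under the hood, with a movable stop clamped to it. Its origin, fixed in the unit at x = 98, z = 48 mm, is NOT the stop: the staff set the stop anew, and the face of its rubber pad lies 0 to 30 mm further in (unit x = 98 to 128 mm), not measured, so it must be felt. Pad 50 mm wide, z 23 to 73 mm, about 4 N per mm, 6 mm of give.
- right_edge (a point): Top of the right leaf's free edge; when shut, in the middle of the gate at z = 64 mm. The jar is home when it has borne on the stop's pad with 2 N or more for a moment; 18 N on the pad is too much for the glass. Let go, the jar may come back 1 to 3 mm.
- red_jar: Full jar, dark red, white lid and white paper band, 60 mm in diameter, 72 mm tall; origin at the centre of its underside. To be left alone.
- yellow_jar: Full jar, yellow, white lid and white paper band, 60 mm in diameter, 72 mm tall; origin at the centre of its underside. To be left alone.
- orange_jar: Full jar, orange, white lid and white paper band, 60 mm in diameter, 72 mm tall; origin at the centre of its underside. To be left alone.
Things that resemble listed ones, but are neither listed nor needed, are in the scene too. What is shaped like the empty_jar but purple is not meant.

How it is judged:
On the way, in this order (a step that is already met when the one before it is completed fails the run):
1. the empty jar stands upright on the tongue, between the rails, in front of the flaps (x of empty_jar in the frame of return_unit between -0.15 and -0.03 m and y of empty_jar in the frame of return_unit between -0.012 and 0.012 m and z of empty_jar in the frame of return_unit below 0.016 m and contact force between empty_jar and return_unit above 0.3 N and angle between empty_jar's own z axis and vertical below 0.1 rad), for 0.2 s.
2. the jar, standing on the lane's floor, is in the gate and spreads both flaps (x of empty_jar in the frame of return_unit between -0.02 and 0.06 m and z of empty_jar in the frame of return_unit below 0.018 m and value of joint each of flap_left, flap_right above 0.4 rad), for 0.1 s.
3. the jar, wholly past the flaps, bears on the rubber stop (x of empty_jar in the frame of return_unit above 0.066 m and contact force between empty_jar and stop_rail above 2 N), for 0.15 s.
At the end, for the whole second after the job is handed in: The empty jar stands upright (within 0.1 rad) and still on the lane's floor, its centre more than 63 mm inside the gate, and both flap leaves are shut behind it (below 0.06 rad) (x of empty_jar in the frame of return_unit above 0.063 m and z of empty_jar in the frame of return_unit below 0.016 m and angle between empty_jar's own z axis and vertical below 0.1 rad and linear speed of empty_jar below 0.01 m/s and value of joint each of flap_left, flap_right below 0.06 rad); the robot touches nothing.
It fails at once if the glass jar is pressed against the stop with more than 18 N (contact force between empty_jar and stop_rail above 18 N).
It fails at once if the glass jar is knocked, dropped or jammed against the unit with more than 60 N (contact force between empty_jar and return_unit above 60 N).
It fails at once if the empty jar is tipped by more than 0.6 rad (angle between empty_jar's own z axis and vertical above 0.6 rad).
It fails at once if a full jar is moved by more than 15 mm (distance of any of red_jar, yellow_jar, orange_jar from where it was at the start of the episode above 0.015 m).
It also fails if it takes over 64 s, if anything falls off the work surface, if the arm or the gripper's body presses on something with over 40 N, if the wrist force passes 120 N, or if a joint passes its speed limit or range.

## Working session

There is one attempt and no reset: what is moved stays moved. The work goes in short steps, Python scripts to look and compute and a shell command to move; the robot and the scene stay as the last step left them, time stands still between calls to the robot, and variables do not carry over. Pictures are saved under pics/ and viewed, and the job is handed in when it is done.

```bash
ls; mkdir -p pics; cat > h.py <<'E'
import numpy as np, cv2
from plant import get_state, snapshot, finish_job, find_in
def pix2w(s,uv,z):
    K=np.array(s["intrinsics"],float);d=np.array(s["dist_coeffs"],float);T=np.array(s["extrinsics"])
    p=cv2.undistortPoints(np.array([[uv]],float),K,d)[0,0]
    R,t=T[:3,:3],T[:3,3];c=-R.T@t;r=R.T@np.array([p[0],p[1],1]);return c+r*(z-c[2])/r[2]
def w2pix(s,P):
    T=np.array(s["extrinsics"]);return cv2.projectPoints(np.array(P,float).reshape(-1,3),cv2.Rodrigues(T[:3,:3])[0],T[:3,3],np.array(s["intrinsics"],float),np.array(s["dist_coeffs"],float))[0][:,0]
def save(s,n): cv2.imwrite("pics/%s.png"%n,s["color"][:,:,::-1])
E
python3 - <<'E'
from h import *
for c in ["top","side","wrist"]:
    s=snapshot(c);save(s,c+"0");print(c,(-np.array(s["extrinsics"])[:3,:3].T@np.array(s["extrinsics"])[:3,3]).round(3))
    for t in ["empty_jar","return_unit","tongue","gate","red_jar","yellow_jar","orange_jar","flap_left","flap_right","left_edge"]:
        print(t,[(round(f["score"],2),np.round(f["xy"]).tolist()) for f in find_in(t,c)[:4]])
print(get_state())
E
```

```text
pics
top [ 0.36  -0.126  1.3  ]
empty_jar [(0.85, [410.0, 261.0]), (0.76, [410.0, 223.0]), (0.75, [448.0, 245.0])]
return_unit [(0.94, [228.0, 134.0]), (0.55, [411.0, 224.0])]
tongue [(0.66, [228.0, 134.0]), (0.29, [224.0, 184.0])]
gate [(0.73, [227.0, 136.0]), (0.55, [348.0, 173.0])]
red_jar [(0.85, [348.0, 175.0])]
yellow_jar [(0.73, [342.0, 236.0])]
orange_jar []
flap_left [(0.62, [224.0, 184.0])]
flap_right []
left_edge [(0.56, [221.0, 184.0])]
side [0.234 0.474 0.887]
empty_jar [(0.86, [361.0, 146.0]), (0.74, [400.0, 155.0]), (0.71, [392.0, 131.0]), (0.18, [179.0, 265.0])]
return_unit [(0.92, [179.0, 261.0])]
tongue [(0.7, [177.0, 264.0])]
gate [(0.87, [180.0, 261.0])]
red_jar [(0.78, [295.0, 174.0]), (0.34, [245.0, 261.0])]
yellow_jar []
orange_jar [(0.59, [319.0, 136.0])]
flap_left [(0.67, [238.0, 276.0])]
flap_right [(0.63, [244.0, 261.0]), (0.55, [181.0, 261.0])]
left_edge [(0.56, [240.0, 280.0])]
wrist [0.091 0.623 0.385]
empty_jar []
return_unit []
tongue []
gate []
red_jar []
yellow_jar []
orange_jar []
flap_left []
flap_right []
left_edge []
{'clock': 1.65, 'q': array([-1.26521388,  0.68910955, -0.19457965,  1.56530481,  0.15730418,
        0.90245978, -0.21509761]), 'qd': array([-1.34706159e-03, -7.04861465e-04, -5.24210261e-05, -2.93295192e-04,
        7.68353257e-05, -4.93443543e-04,  8.04070990e-04]), 'joint_torque': array([-2.74947406e-04, -5.27479792e+01, -1.26712225e+00, -1.53752643e+01,
       -5.18664974e-02, -9.52404116e-04,  6.46344034e-06]), 'tool_pos': array([0.16777389, 0.60209426, 0.23873495]), 'eef_rot': array([1.35467317e-01, 9.90781814e-01, 5.02525058e-05, 4.95132868e-06]), 'contact_force': array([-0.14677697,  0.00435352, -0.22917948]), 'moment': array([0.02729177, 0.01734357, 0.00226228]), 'opening': 0.9988151158308827}
```

View pics/top0.png

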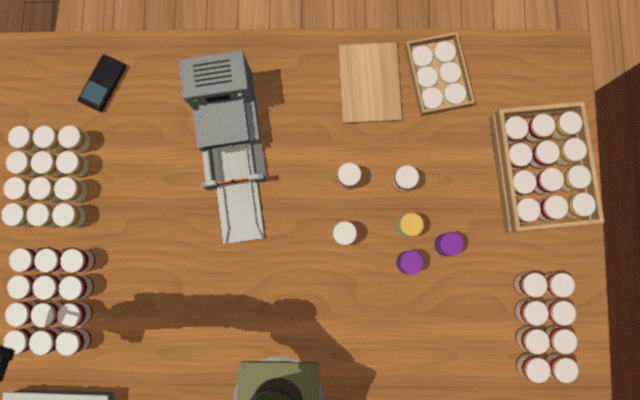

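View pics/side0.png

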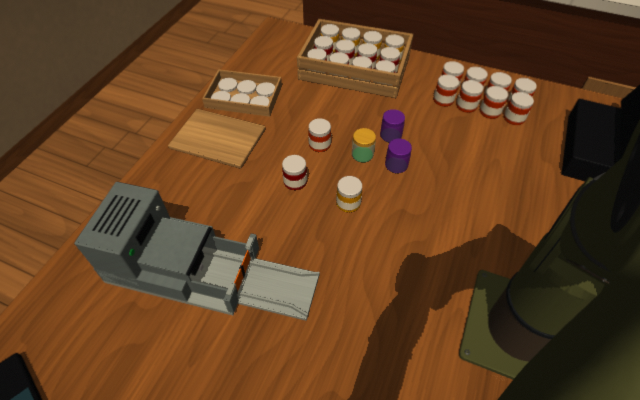

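```bash
python3 - <<'E'
import cv2
a=cv2.imread("pics/top0.png");b=cv2.imread("pics/side0.png")
cv2.imwrite("pics/topjars.png",cv2.resize(a[140:300,310:490],None,fx=4.4,fy=3.7,interpolation=3))
cv2.imwrite("pics/topunit.png",cv2.resize(a[40:240,140:320],None,fx=3,fy=3,interpolation=3))
cv2.imwrite("pics/sidejars.png",cv2.resize(b[100:210,260:430],None,fx=4.5,fy=4.5,interpolation=3))
E
```

```text
(no output)
```

View crops.

View pics/topjars.png

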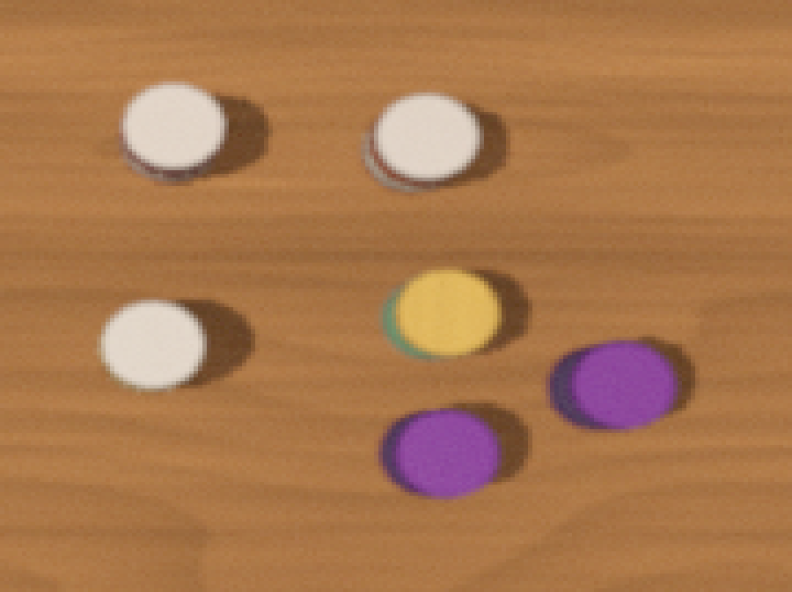

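View pics/topunit.png

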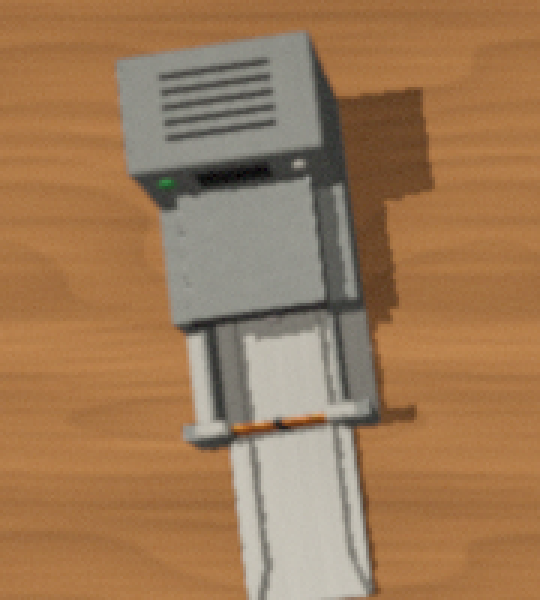

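View pics/sidejars.png

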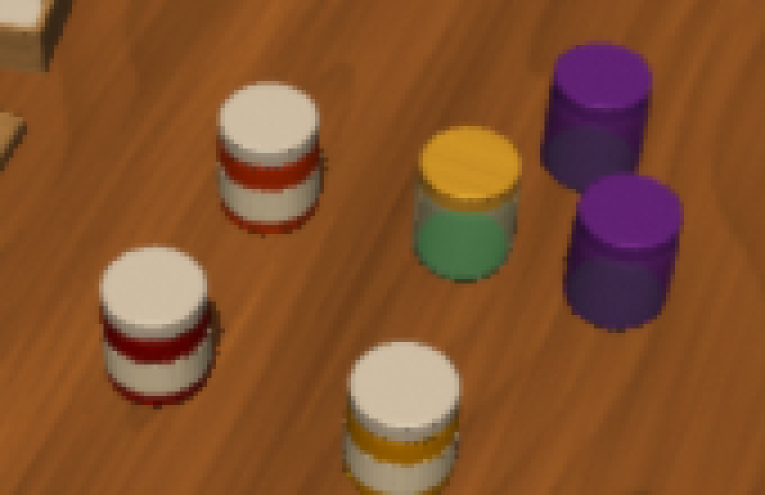

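```bash
python3 - <<'E'
from h import *
a=cv2.imread("pics/top0.png");b=cv2.imread("pics/side0.png")
cv2.imwrite("pics/topt.png",cv2.resize(a[140:250,190:280],None,fx=7,fy=5.4,interpolation=3)[:600])
cv2.imwrite("pics/sidet.png",cv2.resize(b[225:325,210:330],None,fx=6,fy=6,interpolation=3))
# gold lid
for n,c,roi in [("top",a,(390,205,435,245)),("side",b,(345,125,385,165))]:
    s=snapshot(n);x0,y0,x1,y1=roi
    hsv=cv2.cvtColor(c[y0:y1,x0:x1],cv2.COLOR_BGR2HSV)
    if n=="top": m=cv2.inRange(hsv,(18,120,150),(32,255,255))
    else: m=cv2.inRange(hsv,(18,160,150),(32,255,255))
    M=cv2.moments(m,True);uv=(M["m10"]/M["m00"]+x0,M["m01"]/M["m00"]+y0)
    print(n,M["m00"],uv,pix2w(s,uv,.072),pix2w(s,uv,.066))
    for t,uv in dict(red=(349,175),orange=(406,178),yellow=(344,233),p1=(410,262),p2=(450,244)).items():
        if n=="top":print(t,pix2w(s,uv,.072).round(4))
E
```

```text
top 450.0 (411.4088888888889, 224.09777777777776) [ 0.45003973 -0.33184226  0.072     ] [ 0.45048181 -0.33284604  0.066     ]
red [ 0.5726 -0.1774  0.072 ]
orange [ 0.5656 -0.3201  0.072 ]
yellow [ 0.4271 -0.1651  0.072 ]
p1 [ 0.3568 -0.3271  0.072 ]
p2 [ 0.4014 -0.4262  0.072 ]
side 291.0 (364.0171821305842, 135.97938144329896) [ 0.4515287  -0.32823015  0.072     ] [ 0.45312947 -0.33414039  0.066     ]
```

View pics/topt.png

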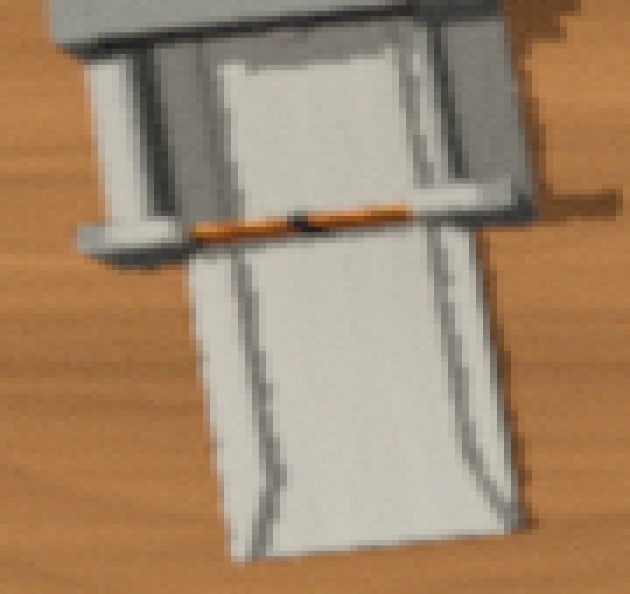

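View pics/sidet.png

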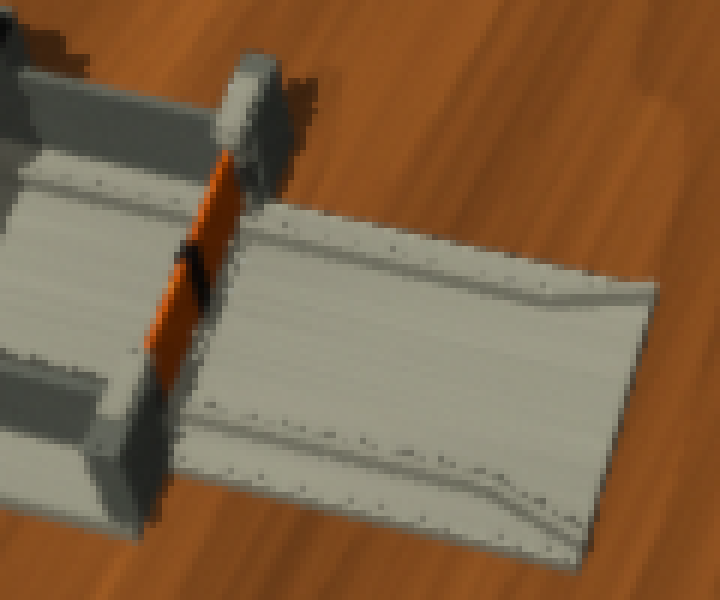

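```bash
cat > fit.py <<'E'
from h import *
from scipy.optimize import least_squares
st=snapshot("top");ss=snapshot("side")
T=[((-150,54,12),(233,560)),((-150,-54,12),(520,533)),((2,0,64),(302,222))]
S=[((-150,-54,12),(657,284)),((-150,54,12),(584,552)),((3,0,64),(186,243))]
def res(p,full=False):
    c,s=np.cos(p[2]),np.sin(p[2]);o=[]
    for cam,L,(x0,y0,fx,fy) in [(st,T,(190,140,7,5.4)),(ss,S,(210,225,6,6))]:
        P=np.array([l[0] for l in L])/1000.;W=np.c_[p[0]+c*P[:,0]-s*P[:,1],p[1]+s*P[:,0]+c*P[:,1],P[:,2]]
        uv=np.array([(x0+(l[1][0]+.5)/fx-.5,y0+(l[1][1]+.5)/fy-.5) for l in L]);o.append(w2pix(cam,W)-uv)
    return np.concatenate(o).ravel()
if __name__=="__main__":
    r=least_squares(res,[.55,.1,0.1]);print(r.x,np.round(r.fun.reshape(-1,2),2))
    for i,w in enumerate([slice(0,6),slice(6,12)]):
        q=least_squares(lambda p:res(p)[w],r.x);print(q.x,np.round(q.fun.reshape(-1,2),2))
E
python3 fit.py; python3 -c "
from h import *
print(get_state()['clock'])"
```

```text
[0.55846033 0.11644416 0.14925554] [[ 0.3  -0.28]
 [ 0.24 -1.14]
 [ 0.08 -0.87]
 [ 0.82 -0.36]
 [-0.15  1.14]
 [ 0.88  0.5 ]]
[0.55658781 0.11618597 0.14152659] [[-0.08  0.34]
 [-0.1  -0.2 ]
 [ 0.17 -0.15]]
[0.55978481 0.11643877 0.15448629] [[ 0.21 -0.92]
 [-0.51  0.57]
 [ 0.32  0.28]]
1.85
```

Candidates (top camera): gold lid at (411,224), purple at (410,262) and (450,244). Full jars are at (349,175), (406,178) and (344,233). The enlarged crops show the clear green jar with a gold lid at top (411,224), side (364,143), so that is the empty_jar. The purple ones are decoys. The unit's flaps are at about (230,181), and the tongue runs down to (240,240).

I'll swing round in an arc.

```bash
python3 -m creep '[-40,0,0,0,0,3.8,-40,0,0,0,0,3.8,-40,0,0,0,0,3.8,-40,0,0,0,0,3.8,-40,0,0,0,0,3.8]' 88 20
python3 -m creep '[-40,0,0,0,0,3.8,-40,0,0,0,0,3.8,-40,0,0,0,0,3.8,-40,0,0,0,0,3.8,-40,0,0,0,0,3.8]'
python3 -c "
from h import *
print(get_state())"
```

```text
clock: 2.27
tool_pos: [0.3422, 0.5309, 0.2376]
eef_rot: [0.292, 0.957, 0.002, -0.006]
contact_force: [0.1, 1.3, 0.5]
opening: 0.999
clock: 2.68
tool_pos: [0.4987, 0.3943, 0.235]
eef_rot: [0.453, 0.892, 0.004, -0.006]
contact_force: [0.4, 0.2, 0.6]
opening: 1.0
{'clock': 2.6833, 'q': array([-0.70441047,  0.70325032, -0.05434766,  1.54088332,  0.02628983,
        0.89565997, -0.13068577]), 'qd': array([ 0.6918078 ,  0.01266331,  0.18558477, -0.00412963, -0.15572997,
       -0.01767571,  0.08814795]), 'joint_torque': array([ -3.54100361, -54.34298515,   0.17285383, -14.89402682,
         0.05667597,   0.16430605,  -0.08855196]), 'tool_pos': array([0.49868077, 0.3942912 , 0.23497049]), 'eef_rot': array([ 0.45253616,  0.8917151 ,  0.00380578, -0.00638212]), 'contact_force': array([0.4459033 , 0.15367407, 0.64938481]), 'moment': array([ 0.00133561, -0.02022142,  0.0123527 ]), 'opening': 0.9997315759811009}
```

```bash
python3 -m creep '[-40,0,0,0,0,4.4,-40,0,0,0,0,4.4,-40,0,0,0,0,4.4,-40,0,0,0,0,4.4,-40,0,0,0,0,4.4]'
python3 -m creep '[-40,0,0,0,0,4.4,-40,0,0,0,0,4.4,-40,0,0,0,0,4.4,-40,0,0,0,0,4.4,-40,0,0,0,0,4.4]'
python3 -m creep '[-40,0,0,0,0,4.4,-40,0,0,0,0,4.4,-40,0,0,0,0,4.4,-40,0,0,0,0,4.4,-20,0,0,0,0,4.4]'
cat > d.py <<'E'
import sys
from h import *
from scipy.spatial.transform import Rotation as R
# target x y z heading(deg, of tool x); prints remaining in tool frame
def delta(x,y,z,h):
    s=get_state();p=np.array(s["tool_pos"]);r=R.from_quat(s["eef_rot"])
    h=np.radians(h);tx=np.array([np.cos(h),np.sin(h),0]);tz=np.array([0,0,-1.]);ty=np.cross(tz,tx)
    t=R.from_matrix(np.c_[tx,ty,tz])
    print("t",np.round(s["clock"],2),"pos",p.round(4),"F",np.round(s["contact_force"],1),"op",round(88.1*s["opening"],1))
    X=r.as_matrix()[:,0];print("heading",np.degrees(np.arctan2(X[1],X[0])).round(2),"q",np.round(s["q"],2))
    print("shift mm (tool)",(r.inv().apply(np.array([x,y,z])-p)*1000).round(1),"turn",np.degrees((r.inv()*t).as_rotvec()).round(2))
if __name__=="__main__": delta(*map(float,sys.argv[1:5]))
E
python3 d.py .4505 -.332 .16 8.4
```

```text
clock: 3.1
tool_pos: [0.5953, 0.211, 0.232]
eef_rot: [0.622, 0.783, 0.005, -0.006]
contact_force: [0.9, 0.5, -0.6]
opening: 0.999
clock: 3.52
tool_pos: [0.6127, 0.0045, 0.2289]
eef_rot: [0.766, 0.643, 0.006, -0.006]
contact_force: [1.2, -0.3, 1.1]
opening: 1.004
clock: 3.93
tool_pos: [0.5549, -0.1793, 0.2264]
eef_rot: [0.881, 0.473, 0.006, -0.004]
contact_force: [-0.1, -0.7, 0.4]
opening: 0.997
t 3.93 pos [ 0.5549 -0.1793  0.2264] F [-0.1 -0.7  0.4] op 87.8
heading 56.49 q [ 0.11  0.65  0.22  1.73 -0.21  0.78 -0.15]
shift mm (tool) [-185.8   -2.7   63.9] turn [-0.39 -0.72 48.09]
```

```bash
python3 -m creep '[-30,0,0,0,0,0,-30,0,0,0,0,0,-30,0,0,0,0,0,-30,0,0,0,0,0,-30,0,0,0,0,0]'
python3 -m creep '[0,0,0,0,0,7,0,0,0,0,0,7,0,0,0,0,0,7,0,0,0,0,0,7,0,0,0,0,0,7]'
python3 d.py .4505 -.332 .16 8.4
```

```text
clock: 4.35
tool_pos: [0.4695, -0.3092, 0.2245]
eef_rot: [0.881, 0.472, 0.007, -0.003]
contact_force: [0.5, -0.9, 1.0]
opening: 0.996
clock: 4.77
tool_pos: [0.4615, -0.3209, 0.2258]
eef_rot: [0.984, 0.177, 0.005, -0.003]
contact_force: [-0.6, -0.2, 1.1]
opening: 1.001
t 4.77 pos [ 0.4615 -0.3209  0.2258] F [-0.6 -0.2  1.1] op 88.2
heading 20.34 q [ 0.31  0.65  0.38  1.79 -0.35  0.76 -0.34]
shift mm (tool) [-14.9   6.8  65.6] turn [-0.25 -0.62 11.94]
```

```bash
python3 -m creep '[-10,4,0,0,0,6,-5,3,0,0,0,6,0,0,0,0,0,0]'
python3 d.py .4505 -.332 .16 8.4; python3 - <<'E'
from h import *
s=snapshot("wrist");save(s,"w1");print(w2pix(s,[[.4505,-.332,.072]]))
print(find_in("empty_jar","wrist"))
E
```

```text
clock: 5.02
tool_pos: [0.4501, -0.332, 0.2257]
eef_rot: [0.998, 0.067, 0.005, -0.003]
contact_force: [0.2, -1.4, 0.3]
opening: 0.995
t 5.02 pos [ 0.4501 -0.332   0.2257] F [ 0.2 -1.4  0.3] op 87.7
heading 7.63 q [ 0.3   0.66  0.44  1.81 -0.4   0.77 -0.48]
shift mm (tool) [-0.3  0.4 65.7] turn [-0.31 -0.64 -0.77]
[[321.96192511 184.17797929]]
[{'xy': [306.7, 266.1], 'score': 0.92}, {'xy': [323.6, 177.8], 'score': 0.87}, {'xy': [411.8, 233.7], 'score': 0.87}]
```

View pics/w1.png

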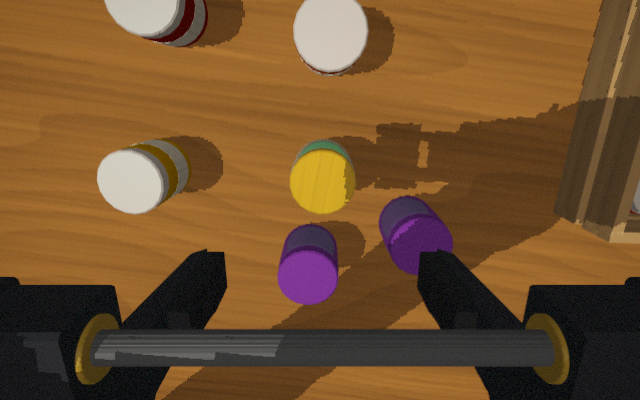

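The gold lid is at (322,182), within 2 px of the prediction, so I'm descending.

```bash
python3 -m creep '[0,0,35,-0.3,-0.6,-0.7,0,0,35,0,0,0,0,0,35,0,0,0,0,0,20,0,0,0,0,0,0,0,0,0]'
python3 d.py .451 -.332 .024 8.4
```

```text
clock: 5.53
tool_pos: [0.4583, -0.3308, 0.0991]
eef_rot: [0.996, 0.086, 0.006, 0.002]
contact_force: [-0.2, 0.8, 0.2]
opening: 0.997
t 5.53 pos [ 0.4583 -0.3308  0.0991] F [-0.2  0.8  0.2] op 87.8
heading 9.87 q [ 0.38  0.84  0.29  1.89 -0.5   0.48 -0.37]
shift mm (tool) [-8.3 -0.4 75. ] turn [ 0.23 -0.72  1.47]
```

```bash
python3 -m creep '[-8,0,10,0.2,-0.7,1.5,0,0,20,0,0,0,0,0,20,0,0,0,0,0,12,0,0,0,0,0,0,0,0,0]'
python3 d.py .451 -.332 .024 8.4
```

```text
clock: 5.95
tool_pos: [0.4528, -0.3335, 0.0377]
eef_rot: [0.997, 0.074, 0.002, 0.002]
contact_force: [-0.2, 0.1, 1.0]
opening: 0.996
t 5.95 pos [ 0.4528 -0.3335  0.0377] F [-0.2  0.1  1. ] op 87.8
heading 8.51 q [ 0.42  0.94  0.23  1.9  -0.54  0.36 -0.35]
shift mm (tool) [-1.6 -1.8 13.7] turn [ 0.19 -0.24  0.11]
```

```bash
python3 -m creep '[-2,-2,7,0.2,-0.2,0,0,0,7,0,0,0,0,0,0,0,0,0]'
python3 d.py .451 -.332 .024 8.4
python3 -m creep '[0,0,0,0,0,0,0,0,0,0,0,0,0,0,0,0,0,0,0,0,0,0,0,0,0,0,0,0,0,0]' 50 15
python3 d.py .451 -.332 .024 8.4
```

```text
clock: 6.2
tool_pos: [0.4514, -0.3329, 0.0249]
eef_rot: [0.997, 0.074, 0.001, 0.001]
contact_force: [-0.2, -0.7, -0.3]
opening: 0.995
t 6.2 pos [ 0.4514 -0.3329  0.0249] F [-0.2 -0.7 -0.3] op 87.7
heading 8.52 q [ 0.43  0.96  0.21  1.9  -0.55  0.33 -0.34]
shift mm (tool) [-0.3 -1.   0.9] turn [ 0.13 -0.16  0.12]
clock: 6.62
tool_pos: [0.4525, -0.3336, 0.027]
eef_rot: [0.997, 0.074, 0.003, 0.002]
contact_force: [0.2, 0.9, -1.3]
opening: 0.668
t 6.62 pos [ 0.4525 -0.3336  0.027 ] F [ 0.2  0.9 -1.3] op 58.8
heading 8.55 q [ 0.43  0.95  0.21  1.9  -0.55  0.34 -0.34]
shift mm (tool) [-1.3 -1.8  3. ] turn [ 0.25 -0.29  0.14]
```

```bash
python3 -m creep '[0,0,-20,0,0,0,0,0,-30,0,0,0,0,0,-30,0,0,0,0,0,-30,0,0,0,0,0,0,0,0,0]' 50 20
python3 d.py .484 .105 .14 8.4;python3 - <<'E'
from h import *
s=snapshot("wrist");save(s,"w2")
E
```

```text
clock: 7.03
tool_pos: [0.4504, -0.3322, 0.1394]
eef_rot: [0.997, 0.074, 0.001, -0.0]
contact_force: [1.4, 0.0, -1.0]
opening: 0.672
t 7.03 pos [ 0.4504 -0.3322  0.1394] F [ 1.4  0.  -1. ] op 59.2
heading 8.5 q [ 0.35  0.78  0.36  1.87 -0.47  0.57 -0.41]
shift mm (tool) [  97.9 -427.5   -0.5] turn [ 0.   -0.07  0.1 ]
```

View pics/w2.png

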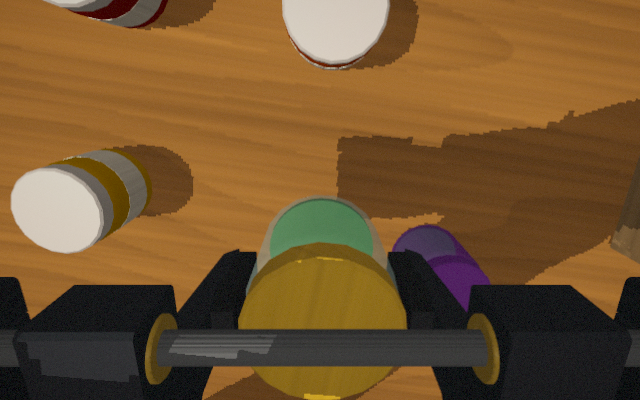

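```bash
python3 -m creep '[5,-25,0,0,0,0,10,-40,0,0,0,0,10,-40,0,0,0,0,10,-40,0,0,0,0,10,-40,0,0,0,0]'
python3 -m creep '[10,-40,0,0,0,0,10,-40,0,0,0,0,10,-40,0,0,0,0,10,-30,0,0,0,0,0,0,0,0,0,0]'
python3 d.py .479 .1046 .12 8.5
```

```text
clock: 7.5
tool_pos: [0.4649, -0.1485, 0.1338]
eef_rot: [0.998, 0.065, -0.001, 0.005]
contact_force: [1.1, 0.3, -0.9]
opening: 0.671
clock: 7.92
tool_pos: [0.4804, 0.0199, 0.1258]
eef_rot: [0.997, 0.072, -0.007, 0.001]
contact_force: [0.5, 0.7, -1.2]
opening: 0.672
t 7.92 pos [0.4804 0.0199 0.1258] F [ 0.5  0.7 -1.2] op 59.2
heading 8.21 q [-0.38  0.75  0.39  2.1  -0.67  0.43 -0.88]
shift mm (tool) [ 10.8 -84.    5.6] turn [ 0.06  0.85 -0.29]
```

```bash
python3 -m creep '[3,-25,0,0,0.4,-0.3,3,-25,0,0,0.4,0,3,-20,0,0,0,0,2,-10,0,0,0,0,0,0,0,0,0,0]'
python3 d.py .479 .1046 .12 8.5;python3 - <<'E'
from h import *
s=snapshot("wrist");save(s,"w3");a=s["color"][:,:,::-1]
for t in ["tongue","gate","left_edge","right_edge"]: print(t,find_in(t,"wrist")[:2])
s=snapshot("top");save(s,"t3")
E
```

```text
clock: 8.33
tool_pos: [0.4756, 0.1067, 0.1195]
eef_rot: [0.997, 0.078, -0.005, 0.001]
contact_force: [0.1, 0.5, -1.3]
opening: 0.669
t 8.33 pos [0.4756 0.1067 0.1195] F [ 0.1  0.5 -1.3] op 58.9
heading 8.95 q [-0.56  0.77  0.41  2.09 -0.71  0.43 -1.01]
shift mm (tool) [ 3.   2.6 -0.5] turn [0.13 0.58 0.45]
tongue [{'xy': [320.6, 79.8], 'score': 0.88}, {'xy': [364.5, 71.7], 'score': 0.26}]
gate [{'xy': [325.9, 80.0], 'score': 0.93}]
left_edge [{'xy': [278.4, 71.3], 'score': 0.78}]
right_edge [{'xy': [368.4, 71.6], 'score': 0.85}]
```

View pics/w3.png

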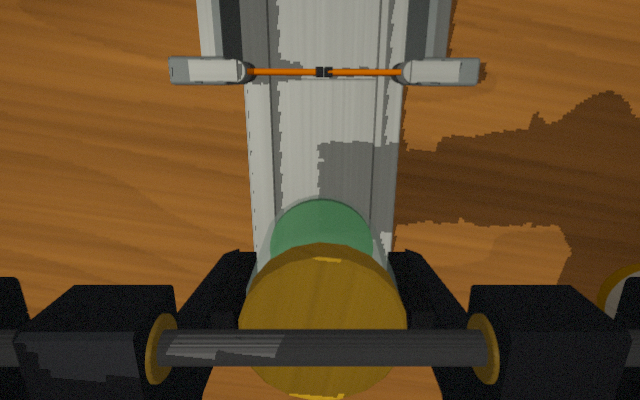

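View pics/t3.png

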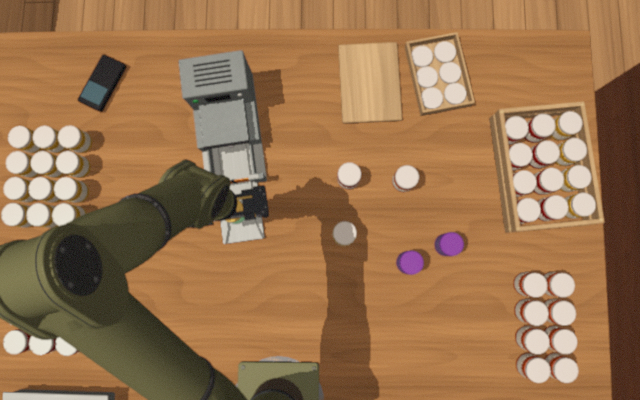

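```bash
python3 - <<'E'
import cv2
a=cv2.imread("pics/w3.png")
cv2.imwrite("pics/w3c.png",cv2.resize(a[40:250,160:490],None,fx=2.4,fy=2.4,interpolation=3))
E
cat > uw.py <<'E'
from h import *
s=snapshot("wrist")
def p(uv,z): return pix2w(s,uv,z)
E
```

```text
(no output)
```

View pics/w3c.png

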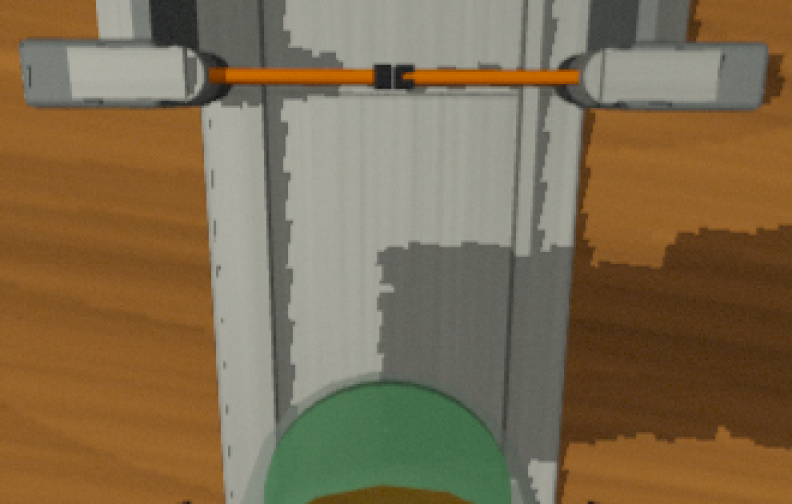

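```bash
python3 - <<'E'
from h import *
s=snapshot("wrist")
q=lambda u,v,z:pix2w(s,((u+.5)/2.4-.5+160,(v+.5)/2.4-.5+40),z)
m=q(394,76,.064);print("meet",m)
l=q(20,75,.073);r=q(768,75,.073);print("posts",l,r,(l+r)/2,np.linalg.norm(l-r)); d=l-r;print("yaw",np.degrees(np.arctan2(-d[0],d[1])))
o1=q(210,76,.064);o2=q(578,76,.064);d=o1-o2;print("flaps yaw",np.degrees(np.arctan2(-d[0],d[1])),np.linalg.norm(d))
a,b,c,e=q(204,110,.012),q(225,480,.012),q(583,110,.012),q(560,480,.012)
print("tongue",a,b,c,e,"w",np.linalg.norm(a-c),np.linalg.norm(b-e))
for i,j in((a,b),(c,e)):
    d=i-j;print(np.degrees(np.arctan2(d[1],d[0])))
print((a+c)/2,(b+e)/2); d=(a+c-b-e);print(np.degrees(np.arctan2(d[1],d[0])))
print("jar lid ctr", pix2w(s,(322,322),.119+.072-.026))
E
python3 d.py .479 .1046 .12 8.5
```

```text
meet [0.56281882 0.11296842 0.064     ]
posts [0.55102476 0.19105505 0.073     ] [0.57449107 0.03475726 0.073     ] [0.56275791 0.11290615 0.073     ] 0.15804956618717805
yaw 8.538526501480623
flaps yaw 8.538291671643208 0.08143425086380576
tongue [0.54742167 0.16413578 0.012     ] [0.43478942 0.14819892 0.012     ] [0.56324541 0.05862462 0.012     ] [0.45064164 0.04102134 0.012     ] w 0.1066911234791279 0.10834355301855796
8.053586093418849
8.885099618161103
[0.55533354 0.1113802  0.012     ] [0.44271553 0.09461013 0.012     ]
8.469739509491053
jar lid ctr [0.48172587 0.10233264 0.165     ]
t 8.68 pos [0.4767 0.1024 0.1209] F [ 0.1  0.4 -1.2] op 59.3
heading 8.53 q [-0.55  0.77  0.41  2.09 -0.71  0.44 -1.01]
shift mm (tool) [ 2.6 -1.8  0.9] turn [0.24 0.45 0.03]
```

```bash
python3 - <<'E'
from h import *
s=snapshot("wrist");save(s,"w4");a=s["color"][:,:,::-1]
cv2.imwrite("pics/w4c.png",cv2.resize(a[40:250,160:490],None,fx=2.4,fy=2.4,interpolation=3))
np.savez("w4",**{k:np.array(s[k]) for k in("intrinsics","dist_coeffs","extrinsics")})
E
python3 d.py .479 .1046 .12 8.5
```

```text
t 8.73 pos [0.4768 0.1026 0.121 ] F [ 0.4  0.  -1.8] op 58.8
heading 8.55 q [-0.55  0.77  0.41  2.09 -0.71  0.44 -1.01]
shift mm (tool) [ 2.5 -1.6  0.9] turn [0.23 0.45 0.05]
```

View pics/w4c.png

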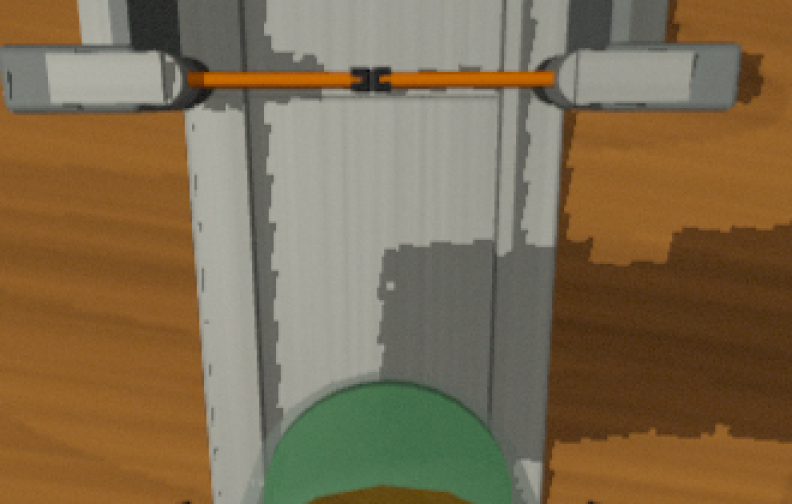

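```bash
python3 - <<'E'
from h import *
s=dict(np.load("w4.npz"))
q=lambda u,v,z:pix2w(s,((u+.5)/2.4-.5+160,(v+.5)/2.4-.5+40),z)
m=q(370,78,.064);print("meet",m)
l=q(4,77,.073);r=q(740,77,.073);print("posts",(l+r)/2,np.linalg.norm(l-r)); d=l-r;print("yaw",np.degrees(np.arctan2(-d[0],d[1])))
a,b,c,e=q(187,115,.012),q(210,480,.012),q(564,115,.012),q(547,480,.012)
print("tongue w",np.linalg.norm(a-c),np.linalg.norm(b-e))
print((a+c)/2,(b+e)/2); d=(a+c-b-e);print(np.degrees(np.arctan2(d[1],d[0])))
A=.149
for pt in(m,(l+r)/2,(a+c)/2,(b+e)/2):
    for P in ((.479,.1046),(.4768,.1026)):
        v=np.array(pt[:2])-P; print("unit-frame lateral offset of pt from",P,(v[1]*np.cos(A)-v[0]*np.sin(A))*1000)
E
```

```text
meet [0.56167459 0.11840578 0.064     ]
posts [0.56172992 0.11769565 0.073     ] 0.15565784838403784
yaw 8.551210890220878
tongue w 0.10633030156674611 0.10900050040839125
[0.55331463 0.11645482 0.012     ] [0.44208814 0.099319   0.012     ]
8.758267642001023
unit-frame lateral offset of pt from (0.479, 0.1046) 1.3798305209256223
unit-frame lateral offset of pt from (0.4768, 0.1026) 3.0310821331907754
unit-frame lateral offset of pt from (0.479, 0.1046) 0.6693516089711048
unit-frame lateral offset of pt from (0.4768, 0.1026) 2.320603221236256
unit-frame lateral offset of pt from (0.479, 0.1046) 0.6915197862437782
unit-frame lateral offset of pt from (0.4768, 0.1026) 2.342771398508931
unit-frame lateral offset of pt from (0.479, 0.1046) 0.25705300330171754
unit-frame lateral offset of pt from (0.4768, 0.1026) 1.9083046155668701
```

```bash
python3 -m creep '[2,-2,20,0.2,0.4,0,0,-0.7,20,0,0,0,0,0,18,0,0,0,0,0,8,0,0,0,0,0,0,0,0,0]'
python3 d.py .478 .1053 .038 8.5
```

```text
clock: 9.15
tool_pos: [0.4812, 0.1026, 0.0543]
eef_rot: [0.997, 0.072, 0.003, 0.001]
contact_force: [-0.4, -0.5, -1.9]
opening: 0.67
t 9.15 pos [0.4812 0.1026 0.0543] F [-0.4 -0.5 -1.9] op 59.0
heading 8.25 q [-0.45  0.87  0.23  2.11 -0.81  0.24 -0.92]
shift mm (tool) [-2.8 -3.1 16.3] turn [ 0.09 -0.32 -0.25]
```

```bash
python3 -m creep '[-3,-3,2,0,-0.3,-0.2,0,0,3,0,0,0,0,0,0,0,0,0]'
python3 d.py .478 .1053 .038 8.5
python3 -m creep '[0,0,0,0,0,0,0,0,0,0,0,0]'
python3 d.py .478 .1053 .038 8.5
```

```text
clock: 9.4
tool_pos: [0.4782, 0.1043, 0.0501]
eef_rot: [0.997, 0.073, 0.001, 0.001]
contact_force: [-0.2, 0.8, -1.2]
opening: 0.672
t 9.4 pos [0.4782 0.1043 0.0501] F [-0.2  0.8 -1.2] op 59.2
heading 8.37 q [-0.45  0.88  0.22  2.11 -0.82  0.23 -0.92]
shift mm (tool) [-0.1 -1.  12.1] turn [ 0.12 -0.06 -0.13]
clock: 9.57
tool_pos: [0.4787, 0.1046, 0.0511]
eef_rot: [0.997, 0.073, 0.001, 0.001]
contact_force: [-0.1, 0.0, -0.5]
opening: 0.672
t 9.57 pos [0.4787 0.1046 0.0511] F [-0.1  0.  -0.5] op 59.2
heading 8.39 q [-0.45  0.88  0.23  2.11 -0.82  0.24 -0.92]
shift mm (tool) [-0.6 -0.8 13.1] turn [ 0.12 -0.15 -0.11]
```

```bash
python3 -m creep '[-0.5,-0.8,5,0,0,0,0,0,4,0,0,0,0,0,0,0,0,0]'
python3 -m creep '[0,0,2,0,0,0,0,0,0,0,0,0]'
python3 -m creep '[0,0,2,0,0,0,0,0,0,0,0,0]'
python3 d.py .478 .1053 .038 8.5
```

```text
clock: 9.82
tool_pos: [0.479, 0.1058, 0.0424]
eef_rot: [0.997, 0.074, 0.003, 0.001]
contact_force: [-0.4, 0.2, -1.0]
opening: 0.673
clock: 9.98
tool_pos: [0.4789, 0.1059, 0.04]
eef_rot: [0.997, 0.074, 0.003, 0.001]
contact_force: [0.2, 0.1, -1.1]
opening: 0.67
clock: 10.15
tool_pos: [0.4791, 0.1061, 0.0385]
eef_rot: [0.997, 0.074, 0.003, 0.0]
contact_force: [-1.1, -0.8, -1.1]
opening: 0.669
t 10.15 pos [0.4791 0.1061 0.0385] F [-1.1 -0.8 -1.1] op 58.9
heading 8.44 q [-0.43  0.9   0.19  2.11 -0.83  0.2  -0.91]
shift mm (tool) [-1.3  0.7  0.5] turn [ 0.08 -0.34 -0.06]
```

```bash
python3 -m creep '[0,0.5,1.5,0,0,0,0,0,0,0,0,0]'
python3 -m creep '[0,0,1.5,0,0,0,0,0,0,0,0,0]'
python3 -m creep '[0,0,1.5,0,0,0,0,0,0,0,0,0]'
```

```text
clock: 10.32
tool_pos: [0.4794, 0.1063, 0.0388]
eef_rot: [0.997, 0.074, 0.004, -0.001]
contact_force: [0.4, -0.5, -1.8]
opening: 0.67
clock: 10.48
tool_pos: [0.4798, 0.1064, 0.0386]
eef_rot: [0.997, 0.073, 0.005, -0.001]
contact_force: [0.5, 0.1, -1.5]
opening: 0.667
clock: 10.65
tool_pos: [0.4802, 0.1064, 0.0385]
eef_rot: [0.997, 0.073, 0.005, -0.002]
contact_force: [-0.3, -0.7, -1.0]
opening: 0.674
```

```bash
python3 -m creep '[-1,0.5,3,0,0,0,0,0,2,0,0,0]'
python3 d.py .478 .1053 .038 8.5;  python3 - <<'E'
from h import *
s=snapshot("side");save(s,"s5");a=s["color"][:,:,::-1]
cv2.imwrite("pics/s5c.png",cv2.resize(a[200:320,190:340],None,fx=5,fy=5,interpolation=3))
E
```

```text
clock: 10.82
tool_pos: [0.4807, 0.1065, 0.0365]
eef_rot: [0.997, 0.073, 0.008, -0.003]
contact_force: [-6.2, -0.7, 31.2]
opening: 0.672
t 10.82 pos [0.4807 0.1065 0.0365] F [-6.2 -0.7 31.2] op 59.2
heading 8.39 q [-0.41  0.9   0.16  2.12 -0.84  0.17 -0.9 ]
shift mm (tool) [-2.8  0.8 -1.5] turn [-0.28 -0.91 -0.11]
```

View pics/s5c.png

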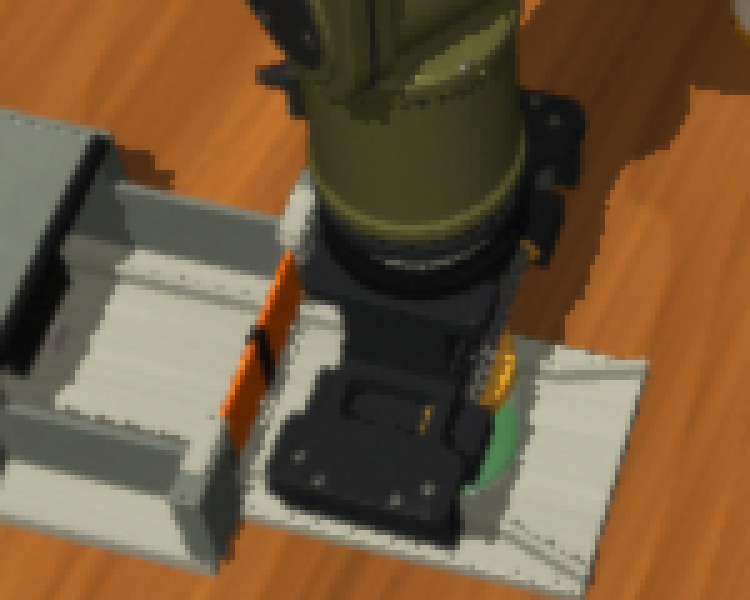

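Contact confirmed at Fz +31 N, and the side picture shows the jar standing on the tongue. I'll relieve the force, then release.

```bash
python3 -m creep '[0,0,-1.5,0,0,0,0,0,0,0,0,0]'
python3 -m creep '[0,0,0,0,0,0,0,0,0,0,0,0,0,0,0,0,0,0]' 66
python3 -m creep '[0,0,0,0,0,0,0,0,0,0,0,0,0,0,0,0,0,0]' 86
python3 d.py .478 .1053 .038 8.5
```

```text
clock: 11.03
tool_pos: [0.481, 0.1064, 0.0385]
eef_rot: [0.997, 0.073, 0.008, -0.003]
contact_force: [0.0, -0.5, -1.5]
opening: 0.671
clock: 11.28
tool_pos: [0.481, 0.1062, 0.0375]
eef_rot: [0.997, 0.073, 0.008, -0.003]
contact_force: [-0.3, -0.4, 0.4]
opening: 0.748
clock: 11.53
tool_pos: [0.4808, 0.1061, 0.0366]
eef_rot: [0.997, 0.073, 0.008, -0.003]
contact_force: [0.4, 0.4, 0.4]
opening: 0.954
t 11.53 pos [0.4808 0.1061 0.0366] F [0.4 0.4 0.4] op 84.0
heading 8.37 q [-0.41  0.9   0.16  2.12 -0.84  0.17 -0.9 ]
shift mm (tool) [-2.8  0.3 -1.4] turn [-0.23 -0.88 -0.13]
```

```bash
python3 -m creep '[0,0,-15,0,0,0,0,0,-30,0,0,0,0,0,-30,0,0,0,0,0,-20,0,0,0,0,0,0,0,0,0]'
python3 d.py .419 .0953 .13 8.5
python3 - <<'E'
from h import *
s=snapshot("wrist");save(s,"w6")
np.savez("w6",**{k:np.array(s[k]) for k in("intrinsics","dist_coeffs","extrinsics")})
E
```

```text
clock: 11.95
tool_pos: [0.478, 0.1047, 0.1332]
eef_rot: [0.997, 0.072, 0.005, -0.002]
contact_force: [0.6, -0.3, -0.2]
opening: 0.98
t 11.95 pos [0.478  0.1047 0.1332] F [ 0.6 -0.3 -0.2] op 86.3
heading 8.27 q [-0.56  0.74  0.43  2.09 -0.72  0.44 -1.  ]
shift mm (tool) [-59.7   0.8   2.6] turn [-0.25 -0.54 -0.23]
```

View pics/w6.png

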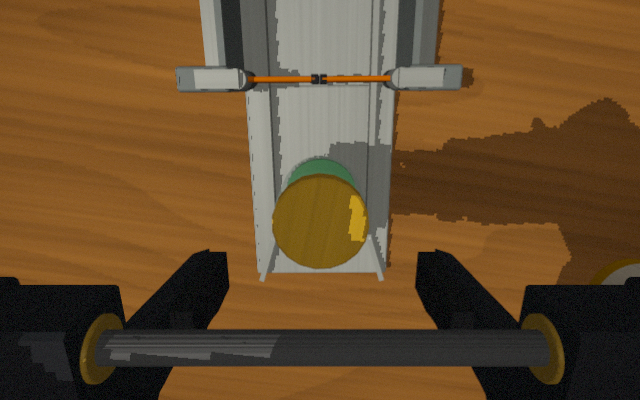

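```bash
python3 -m creep '[-20,0,0,-0.2,-0.5,-0.2,-20,0,0,0,0,0,-20,0.5,0,0,0,0,-5,0,0,0,0,0,0,0,0,0,0,0]' 24 20
python3 d.py .419 .0953 .13 8.5
python3 -m creep '[-3,0,20,0,0,0,0,0,20,0,0,0,-2,0,20,0,0,0,0,0,0,0,0,0]'
python3 d.py .419 .0958 .047 8.5
```

```text
clock: 12.42
tool_pos: [0.4107, 0.0951, 0.1285]
eef_rot: [0.997, 0.076, -0.001, 0.0]
contact_force: [-0.7, 0.6, -0.5]
opening: 0.623
t 12.42 pos [0.4107 0.0951 0.1285] F [-0.7  0.6 -0.5] op 54.9
heading 8.68 q [-0.53  0.69  0.32  2.27 -0.79  0.28 -0.94]
shift mm (tool) [ 8.2  1.  -1.5] turn [0.02 0.16 0.18]
clock: 12.75
tool_pos: [0.4094, 0.0967, 0.0648]
eef_rot: [0.997, 0.076, -0.0, -0.002]
contact_force: [-0.3, -0.9, 0.5]
opening: 0.315
t 12.75 pos [0.4094 0.0967 0.0648] F [-0.3 -0.9  0.5] op 27.8
heading 8.67 q [-0.37  0.81  0.05  2.3  -0.96  0.05 -0.8 ]
shift mm (tool) [ 9.4  2.4 17.8] turn [-0.2   0.02  0.17]
```

```bash
python3 -m creep '[6,1,0,0,0,0,6,1,6,0,0,0,0,0,8,0,0,0,0,0,3,0,0,0,0,0,0,0,0,0]'
python3 d.py .425 .0965 .048 8.5
python3 - <<'E'
from h import *
s=dict(np.load("w6.npz"))
m=pix2w(s,(318.5,78.5),.064);j=pix2w(s,(320,222),.084);l=pix2w(s,(177,78.5),.073);r=pix2w(s,(462,77),.073)
print(m,j,(l+r)/2,np.linalg.norm(l-r))
print("left tongue corner",pix2w(s,(259,273),.012),pix2w(s,(384,273),.012),(pix2w(s,(259,273),.012)+pix2w(s,(384,273),.012))/2)
st=get_state();from scipy.spatial.transform import Rotation as R
print(R.from_quat(st["eef_rot"]).as_matrix().round(4))
E
```

```text
clock: 13.17
tool_pos: [0.4283, 0.098, 0.0421]
eef_rot: [0.997, 0.075, -0.001, -0.003]
contact_force: [0.7, 0.3, 0.0]
opening: 0.272
t 13.17 pos [0.4283 0.098  0.0421] F [0.7 0.3 0. ] op 23.9
heading 8.6 q [-0.35  0.87  0.04  2.25 -1.    0.04 -0.75]
shift mm (tool) [-3.5  1.  -5.9] turn [-0.35  0.06  0.1 ]
[0.56144619 0.11828326 0.064     ] [0.48254517 0.10587007 0.084     ] [0.5616413  0.11781258 0.073     ] 0.15575382689633566
left tongue corner [0.40288764 0.1466479  0.012     ] [0.41819756 0.04315282 0.012     ] [0.4105426  0.09490036 0.012     ]
[[ 0.9888  0.1495 -0.0019]
 [ 0.1495 -0.9887  0.0059]
 [-0.001  -0.0061 -1.    ]]
```

```bash
python3 -m creep '[2,0,-5,-0.3,0,0,4,0,-3,0,0,0,0,0,0,0,0,0]'
python3 d.py .487 .1066 .049 8.6
```

```text
clock: 13.42
tool_pos: [0.4372, 0.0987, 0.0484]
eef_rot: [0.997, 0.073, 0.0, 0.0]
contact_force: [-0.4, -0.8, 0.1]
opening: 0.268
t 13.42 pos [0.4372 0.0987 0.0484] F [-0.4 -0.8  0.1] op 23.6
heading 8.36 q [-0.39  0.86  0.11  2.23 -0.99  0.1  -0.76]
shift mm (tool) [50.4 -0.6 -0.6] turn [ 0.   -0.03 -0.24]
```

```bash
python3 -m creep '[5,0,0,0,0,-0.2,6,0,0,0,0,0,6,0,0,0,0,0,6,0,0,0,0,0,6,0,0,0,0,0]' 24
python3 d.py .53 .1130 .049 8.6
python3 -c "
from h import *
s=snapshot('wrist');save(s,'w7')"
```

```text
clock: 13.83
tool_pos: [0.4654, 0.1033, 0.0474]
eef_rot: [0.997, 0.074, -0.002, -0.001]
contact_force: [-1.4, 0.1, 2.1]
opening: 0.274
t 13.83 pos [0.4654 0.1033 0.0474] F [-1.4  0.1  2.1] op 24.2
heading 8.47 q [-0.45  0.88  0.23  2.15 -0.95  0.22 -0.79]
shift mm (tool) [65.4 -0.1 -1.9] turn [-0.08  0.25 -0.13]
```

View pics/w7.png

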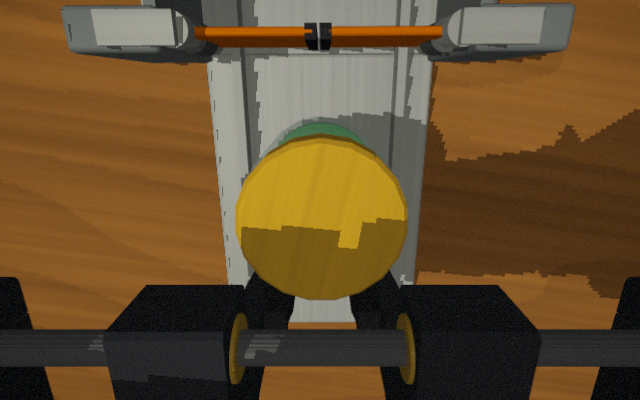

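```bash
python3 -m creep '[6,0,-1,0,0,0,6,0,0,0,0,0,6,0,-1,0,0,0,6,0,0,0,0,0,6,0,0,0,0,0]'
python3 d.py .53 .1130 .049 8.6
python3 -m creep '[6,0,-1,0,0,0,6,0,0,0,0,0,6,0,-1,0,0,0,6,0,0,0,0,0,6,0,0,0,0,0]'
python3 d.py .53 .1130 .049 8.6
python3 -c "
from h import *
s=snapshot('wrist');save(s,'w8')"
```

```text
clock: 14.3
tool_pos: [0.4981, 0.1083, 0.0488]
eef_rot: [0.997, 0.074, -0.002, -0.0]
contact_force: [-2.0, 0.2, -1.2]
opening: 0.274
t 14.3 pos [0.4981 0.1083 0.0488] F [-2.   0.2 -1.2] op 24.2
heading 8.49 q [-0.5   0.91  0.33  2.05 -0.9   0.34 -0.84]
shift mm (tool) [32.3  0.1 -0.4] turn [-0.05  0.23 -0.11]
clock: 14.72
tool_pos: [0.5273, 0.1132, 0.0497]
eef_rot: [0.997, 0.074, -0.006, -0.0]
contact_force: [-3.6, -1.0, -0.6]
opening: 0.269
t 14.72 pos [0.5273 0.1132 0.0497] F [-3.6 -1.  -0.6] op 23.7
heading 8.53 q [-0.53  0.94  0.41  1.96 -0.86  0.44 -0.89]
shift mm (tool) [2.6 0.6 0.7] turn [-0.1   0.63 -0.07]
```

View pics/w8.png

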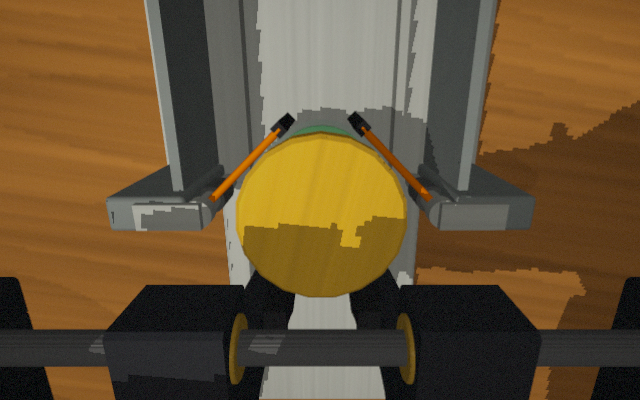

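```bash
python3 -m creep '[6,-0.3,0,0,0.3,0,6,0,0,0,0.3,0,6,0,-0.5,0,0,0,6,0,0,0,0,0,6,0,0,0,0,0]'
python3 d.py .58 .1208 .049 8.6
python3 -m creep '[6,0,0,0,0,0,6,0,0,0,0,0,6,0,-0.5,0,0,0,4,0,0,0,0,0]'
python3 d.py .58 .1208 .049 8.6
python3 -c "
from h import *
s=snapshot('wrist');save(s,'w9')"
```

```text
clock: 15.18
tool_pos: [0.5597, 0.1186, 0.0499]
eef_rot: [0.997, 0.074, -0.0, -0.001]
contact_force: [-2.0, -0.8, -0.4]
opening: 0.274
t 15.18 pos [0.5597 0.1186 0.0499] F [-2.  -0.8 -0.4] op 24.1
heading 8.54 q [-0.54  0.96  0.45  1.87 -0.83  0.5  -0.93]
shift mm (tool) [20.4  0.8  0.9] turn [-0.11  0.02 -0.06]
clock: 15.52
tool_pos: [0.5863, 0.1223, 0.0513]
eef_rot: [0.997, 0.075, 0.002, -0.001]
contact_force: [-3.0, 0.1, 0.3]
opening: 0.272
t 15.52 pos [0.5863 0.1223 0.0513] F [-3.   0.1  0.3] op 24.0
heading 8.56 q [-0.54  0.99  0.48  1.79 -0.81  0.57 -0.96]
shift mm (tool) [-6.4  0.6  2.2] turn [-0.07 -0.23 -0.04]
```

View pics/w9.png

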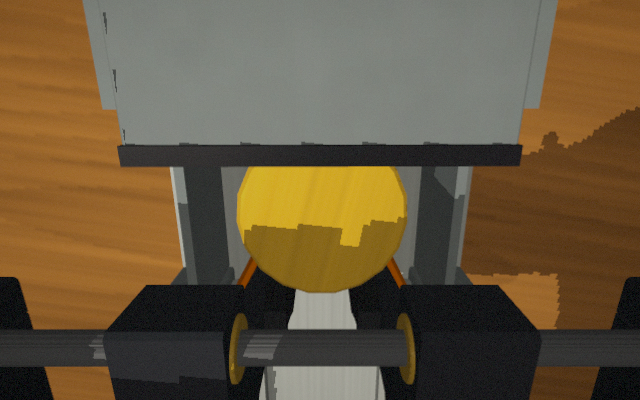

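```bash
python3 -m creep '[2,0,0,0,0,0,2,0,0,0,0,0]'
python3 -m creep '[2,0,0.5,0,0,0,2,0,0,0,0,0]'
```

```text
clock: 15.73
tool_pos: [0.5902, 0.123, 0.051]
eef_rot: [0.997, 0.075, 0.001, -0.001]
contact_force: [-3.5, -0.7, 1.6]
opening: 0.272
clock: 15.9
tool_pos: [0.5939, 0.1235, 0.0504]
eef_rot: [0.997, 0.075, 0.001, -0.001]
contact_force: [-1.8, -0.1, 0.5]
opening: 0.27
```

```bash
python3 -m creep '[2,0,0,0,0,0,1.5,0,0,0,0,0]'
python3 -m creep '[2,0,0,0,0,0]'
```

```text
clock: 16.07
tool_pos: [0.5963, 0.1239, 0.0501]
eef_rot: [0.997, 0.075, -0.001, -0.001]
contact_force: [-6.4, -0.9, 1.9]
opening: 0.274
clock: 16.15
tool_pos: [0.5965, 0.1239, 0.0497]
eef_rot: [0.997, 0.074, -0.003, -0.001]
contact_force: [-6.3, -1.5, 3.4]
opening: 0.274
```

```bash
python3 -m creep '[2,0,0,0,0,0]'
python3 -m creep '[2.5,0,0,0,0.2,0]'
```

```text
clock: 16.23
tool_pos: [0.5965, 0.1239, 0.0495]
eef_rot: [0.997, 0.074, -0.005, -0.001]
contact_force: [-6.8, -1.4, 4.0]
opening: 0.273
clock: 16.32
tool_pos: [0.5966, 0.1239, 0.0492]
eef_rot: [0.997, 0.074, -0.006, -0.002]
contact_force: [-8.2, -1.5, 5.1]
opening: 0.27
```

```bash
python3 -m creep '[3.2,0,-0.5,0,0.3,0]'
python3 -m creep '[3.2,0,0,0,0.3,0,3,0,0,0,0.2,0]'
python3 d.py .5966 .1239 .049 8.6
```

```text
clock: 16.4
tool_pos: [0.5968, 0.124, 0.0493]
eef_rot: [0.997, 0.074, -0.006, -0.002]
contact_force: [-8.2, -1.0, 3.5]
opening: 0.272
clock: 16.57
tool_pos: [0.5967, 0.124, 0.0486]
eef_rot: [0.997, 0.073, -0.008, -0.003]
contact_force: [-7.9, -0.4, 5.8]
opening: 0.269
t 16.57 pos [0.5967 0.124  0.0486] F [-7.9 -0.4  5.8] op 23.7
heading 8.43 q [-0.54  1.01  0.5   1.74 -0.79  0.62 -0.99]
shift mm (tool) [-0.1  0.1 -0.4] turn [-0.41  0.93 -0.17]
```

```bash
python3 -m creep '[4.5,0,-1,0.2,0.8,0,4.5,0,-0.5,0,0.5,0]'
python3 d.py .5966 .1239 .049 8.6
python3 -c "
from h import *
s=snapshot('wrist');save(s,'w10')
s=snapshot('side');save(s,'s10')
cv2.imwrite('pics/s10c.png',cv2.resize(s['color'][170:330,70:310,::-1],None,fx=3.3,fy=3.3,interpolation=3))"
```

```text
clock: 16.73
tool_pos: [0.5973, 0.1242, 0.0486]
eef_rot: [0.997, 0.073, -0.006, -0.006]
contact_force: [-11.0, -1.6, 5.0]
opening: 0.273
t 16.73 pos [0.5973 0.1242 0.0486] F [-11.   -1.6   5. ] op 24.0
heading 8.38 q [-0.54  1.01  0.49  1.74 -0.79  0.62 -0.98]
shift mm (tool) [-0.7  0.2 -0.4] turn [-0.75  0.59 -0.23]
```

View pics/w10.png

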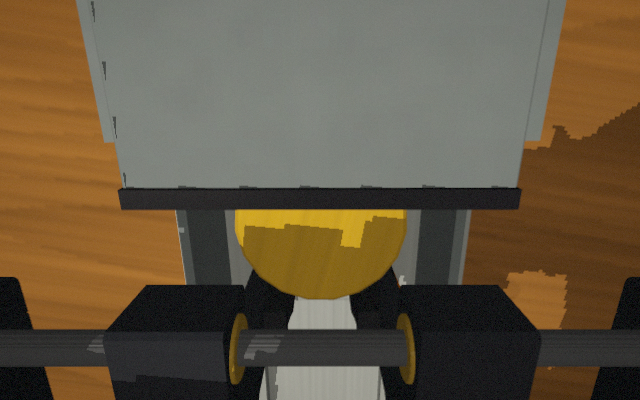

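View pics/s10c.png

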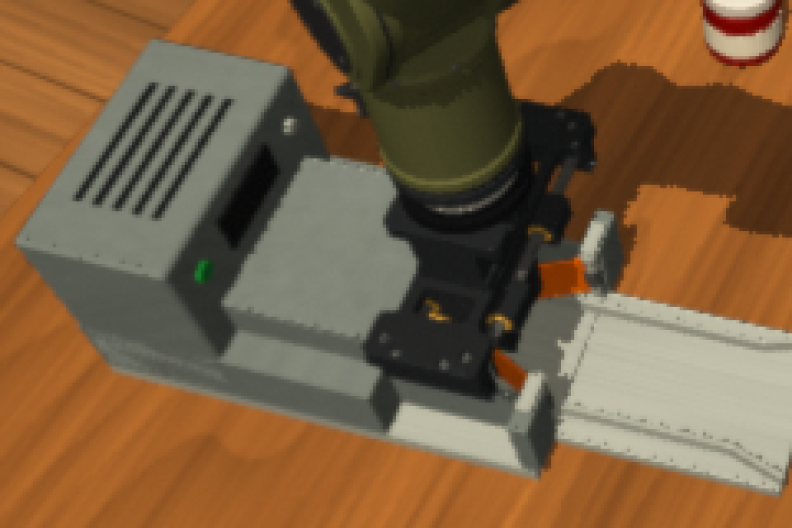

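```bash
python3 - <<'E'
from h import *
s=snapshot("wrist")
p=pix2w(s,(321,299),.084); h=pix2w(s,(321,188),.097)
for n,q in(("lid rear",p),("hood edge",h)):
    v=q[:2]-np.array([.5585,.1175]);A=np.radians(8.6);print(n,q,"unit",v@[np.cos(A),np.sin(A)],v@[-np.sin(A),np.cos(A)])
E
python3 d.py .5966 .1239 .049 8.6
```

```text
lid rear [0.60557917 0.12455555 0.084     ] unit 0.04760488614598969 -6.378225324497061e-05
hood edge [0.65015487 0.13090226 0.097     ] unit 0.09262844888522057 -0.0004540699298255267
t 16.88 pos [0.5973 0.1243 0.0486] F [-10.6  -1.3   5.9] op 24.1
heading 8.38 q [-0.54  1.01  0.49  1.74 -0.79  0.62 -0.98]
shift mm (tool) [-0.8  0.2 -0.4] turn [-0.74  0.6  -0.22]
```

The hand has borne steadily at about 8–11 N for more than 0.4 s, with the tool stalled at roughly the pad's stiffness. That is the stop. I'll back off a few mm, then lift straight up so the flaps close underneath.

```bash
python3 -m creep '[-3,0,0,0,0,0,-3,0,0,0,0,0,-1,0,0,0,0,0]' 18
python3 d.py .59 .123 .049 8.6
python3 -m creep '[0,0,-8,0,0,0,0,0,-12,0,0,0,0,0,-20,0,0,0,0,0,-30,0,0,0,0,0,-30,0,0,0]'
python3 d.py .45 .1 .2 8.6
```

```text
clock: 17.13
tool_pos: [0.5933, 0.123, 0.0493]
eef_rot: [0.997, 0.073, -0.002, -0.005]
contact_force: [-0.3, 0.1, -1.0]
opening: 0.2
t 17.13 pos [0.5933 0.123  0.0493] F [-0.3  0.1 -1. ] op 17.6
heading 8.35 q [-0.54  1.    0.49  1.76 -0.8   0.59 -0.97]
shift mm (tool) [-3.3 -0.5  0.3] turn [-0.64  0.21 -0.26]
clock: 17.55
tool_pos: [0.5923, 0.1224, 0.1507]
eef_rot: [0.997, 0.073, -0.006, -0.005]
contact_force: [0.9, 0.1, 0.3]
opening: 0.204
t 17.55 pos [0.5923 0.1224 0.1507] F [0.9 0.1 0.3] op 17.9
heading 8.35 q [-0.6   0.87  0.62  1.72 -0.69  0.79 -1.07]
shift mm (tool) [-144.5    0.9  -47.8] turn [-0.65  0.59 -0.25]
```

```bash
python3 -m creep '[-20,0,-10,-0.5,0.5,0,-30,0,-10,0,0,0,-30,0,0,0,0,0,-30,0,0,0,0,0,-20,0,0,0,0,0]'
python3 -m creep '[0,0,0,0,0,0,0,0,0,0,0,0]'
python3 -c "
from h import *
s=snapshot('wrist');save(s,'w11')
s=snapshot('side');save(s,'s11')
cv2.imwrite('pics/s11c.png',cv2.resize(s['color'][170:330,70:310,::-1],None,fx=3.3,fy=3.3,interpolation=3))"
```

```text
clock: 17.97
tool_pos: [0.4732, 0.1023, 0.1839]
eef_rot: [0.997, 0.073, 0.016, -0.001]
contact_force: [0.1, 0.2, -0.0]
opening: 0.205
clock: 18.13
tool_pos: [0.4698, 0.1019, 0.1866]
eef_rot: [0.997, 0.072, 0.016, -0.003]
contact_force: [-0.6, -0.1, -0.9]
opening: 0.204
```

View pics/w11.png

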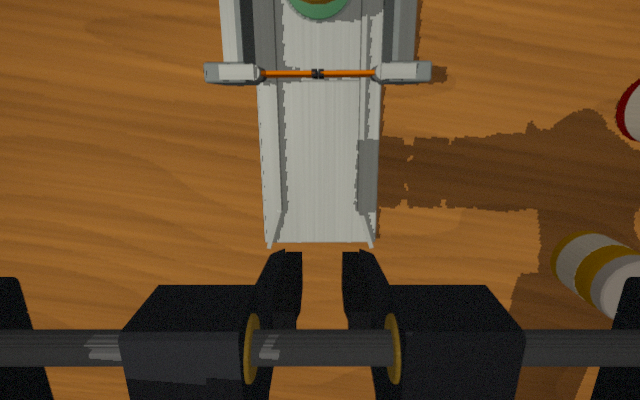

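View pics/s11c.png

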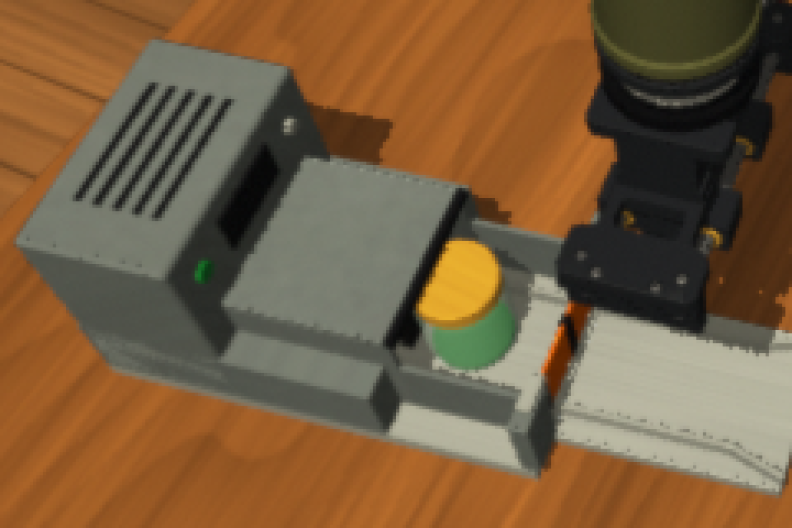

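```bash
python3 - <<'E'
from h import *
s=snapshot("side");im=s["color"];A=np.radians(8.6);ux=np.array([np.cos(A),np.sin(A)]);uy=np.array([-ux[1],ux[0]]);O=np.array([.5585,.1175])
th=np.linspace(0,2*np.pi,181)
big=cv2.resize(im[220:300,170:260,::-1],None,fx=6,fy=6,interpolation=3)
for cx,col in((.062,(0,0,255)),(.070,(255,0,0)),(.078,(0,0,0))):
  for z,r in((.084,.029),(.0125,.030)):
    P=[np.r_[O+ux*(cx+r*np.cos(t))+uy*r*np.sin(t),z] for t in th]
    uv=(w2pix(s,P)-[170,220]+.5)*6-.5
    cv2.polylines(big,[uv.round().astype(np.int32)],True,col,1)
P=[np.r_[O+ux*.003+uy*y,.064] for y in(-.046,.046)]
print(w2pix(s,P)); uv=(w2pix(s,P)-[170,220]+.5)*6-.5;cv2.polylines(big,[uv.round().astype(np.int32)],False,(255,255,0),1)
cv2.imwrite("pics/ov.png",big);print(get_state()["contact_force"])
E
```

```text
[[248.75368953 247.38260533]
 [233.19852294 285.72295831]]
[ 0.72446435 -0.31188145  0.21338993]
```

View pics/ov.png

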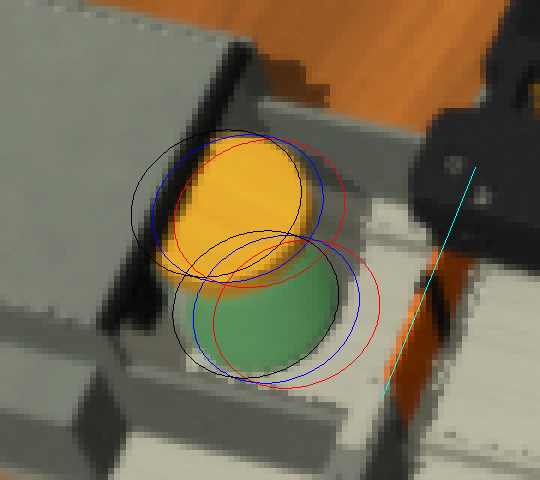

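```bash
python3 -c "
from h import *
print(get_state()['clock'],finish_job())"
```

```text
the job is handed in; nothing more can be done
18.2833 None
```

The empty jar with the gold lid is standing against the stop in the return unit, and I handed the job in at 18.3 s of the 64 s allowed.

- **Carrying and placing:** I gripped the jar and set it down between the rails at about unit x = -79 mm. Lowering it briefly gave about 31 N at the wrist, more than I meant but under the 60 N limit.
- **Pushing:** With the fingertips about 24 mm apart, I pushed it along the lane. The wrist picture showed both flaps spread well open around it.
- **At the stop:** The hand stalled against it at about 8–11 N for over half a second. Allowing for drag, I estimate 5–9 N on the pad. I then backed off a few millimetres and lifted straight up.
- **Last pictures:** These show the jar upright on the lane floor and both flaps shut in line. The gripper is clear of everything, and the contact force is near zero.
- **What disagreed:** Estimates of the jar's centre ranged from about 71 to 76 mm past the gate, because the camera calibration is a few millimetres off. All are well beyond the 63 mm needed. I did not measure the full jars again at the end, but nothing came near them.

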